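# Shut the vent of the rearing box and do up its wing nut

## Robot

A 7-joint arm with a two-finger parallel gripper is mounted at the origin on a cart in front of the work surface, level with it; the furniture and walls round the work are solid. World frame = base frame: x ahead of the robot, y to its left, z up, the work surface at z = 0. Lengths are in mm, angles in rad, forces in N, time in s.
With the tool pointing down it reaches from about 350 to 900 mm from the base axis. Payload 19.9 kg.
Tool frame: the origin (TCP) lies midway between the tips of the shut fingers; the grasp point (between the pads) lies 19 mm behind it (env.grasp_offset is the distance from the TCP to the grasp point, in mm); z points along the fingers, y is the line along which they close (so a half turn about z gives the same grasp; the last joint's range is limited). The gripper opens to 85 mm and grips with 20 to 120 N. Pads are 22 mm wide; open, the fingers measure 114 mm over their backs; the gripper's body (76 mm by 85 mm) begins 54 mm behind the grasp point. The pads swing forward as they close: fully open they stand 13 mm farther back than shut.
Start: joints at [-1.312, 0.417, -0.01, 1.614, 0.005, 1.111, -0.053], TCP at [184.57, 597.106, 231.26] pointing down, gripper open.
Joint ranges: [-2.81, 2.81], [-0.39, 2.02], [-1.27, 1.25], [0.06, 2.57], [-1.19, 4.33], [0.19, 2], [-2.82, 2.82]. Speed limits (rad/s): [1.89, 1.89, 2.39, 2.39, 3.01, 3.01, 3.01].

## Interface

Orientations are given as a unit quaternion [x, y, z, w].
In Python, from bench import env, let_go, grab, solver, sensors, capture, ticket gives the robot as it stands. The module is installed in compiled form; this text tells all that it offers. Calls block until the motion is done:
- env.move_to(position, orientation): joint-space move of the TCP to a pose.
- env.movel(position, attitude=None, max_speed=150, guard=None): straight line of the TCP; attitude=None keeps the orientation; max_speed is the mean speed in mm/s. With guard (N) it stops when the force on the tool has changed by that much, and returns True; else False.
- env.goto_joints(angles): joint-space move.
- let_go() and grab(f_grip=None): open the fingers fully, or close them until they stop; f_grip is the grip in N (None keeps the last).
- env.sleep(seconds).
- solver.inverse_kinematics(position, orientation): joint angles nearest the present ones, or None.
- sensors.get_obs(): the state.
- capture(name): name is "scene" or "top" or "wrist"; returns a dict with "pixels" (420x560x3 uint8, red, green, blue), "depth" (420x560 float32, mm along the optical axis (not along the pixel's ray), 0 where there is no reading), "fx", "fy", "cx", "cy" (pixels), "position" and "attitude" of the camera in the world. Camera axes: x right, y up, looking along -z (the intrinsics and any distortion apply to the point x, -y, -z); pixel columns grow to the right and rows downward; lengths in mm; the calibration is good to about 2 mm. The wrist camera is an equidistant fisheye: a pixel r from the principal point sees the ray r / f radians off the axis. A picture is of the moment at which its call begins.
A pose or a line that the arm cannot do raises env.PlanningError and nothing moves.
- ticket.sign_off(): hands the job in; it is judged then, once.
The state is a dict: "t": time; "joint_positions": joint angles; "joint_velocities": joint speeds; "joint_torque": joint torques, N m; "position": TCP position; "tool_rot": TCP orientation; "force": force on the tool from outside, world axes, zero at the start; "ft_torque": the same for the moment, N m; "width": finger opening in mm; "grip_force": force on a finger pad.
Only numpy, scipy, OpenCV 4.12 (cv2) and the standard library are available. Lean on these libraries where they do the work, as an engineer would, in place of code of your own. Each camera call takes 0.05 s, during which the arm holds its last target. There are 200 camera calls.

## Task

Close the vent on the rearing box's lid: push the shutter by its upright tab all the way along until it stops, then lock it by doing up the loose black wing nut, clockwise from above, with repeated pushes of a fingertip on its wings until it is fully home. Only push: never take the nut or the tab between the fingers, and leave the pot, the hygrometer and the capped bottle beside the box as they stand. Finish clear of everything.

Things in the scene. Friction and masses are not known exactly. Their poses are not given: they have to be found in the camera images.
- rearing_box: Green box with a clear lid, 146 (x) by 197 (y) mm, lid top at z 71 mm; it does not move. Origin: centre of its underside, on the table; x points away from its front (which roughly faces the robot), y to its left, z up. All x, y, z below are in mm in this frame. Vertical screw axis of the wing nut: x -20, y -15.
- vent_frame: Grey vent frame fixed on the lid, x -60 to +20, y -92 to +92, 4 mm thick bed, with low guide strips along its long sides (tops at z 80). The vent slots to be covered lie at y -85 to -62. Origin: middle of the lid's top (x 0, y 0, z 71); axes as the box's.
- rail (a point): Middle of the top edge of the grey upright stacking rail fixed behind the nut: 7 mm thick, 100 mm long (y -65 to +35), top at z 109, near face at x +20, 40 mm from the screw axis. No finger fits between it and the nut's wing tips: push wings on the near half (right to left) and go back for the next stroke.
- shutter (a joint): Travel in m of the flat aluminium shutter: 0 fully open, 0.030 fully shut against its stop; starts 0 to 0.008. It slides along the box's -y (to its right), passing under the wing nut, against about 1.2 N of friction, and stays where it is left.
- shutter_tab (a point): Centre of the shutter's upright aluminium tab: 50 mm wide (along x), 5 mm thick (along y), 28 mm high (z 75 to 103). At x -20, y +80 when fully open, y +50 when shut. Push its outer (+y) face toward the nut. Axes parallel to the box's.
- wing_nut (a joint): Angle in rad by which the black wing nut is undone: 0 fully home (hard stop), positive counter-clockwise from above; starts 6.5 to 10.5 (1 to 1.7 turns). Friction about 0.04 N m: it stays where it is left, and about 2 N on a wing turns it. It sinks 4 mm a turn. Wings point along the box's y when home.
- nut_wings (a point): Point on the screw axis at mid-height of the wings, turning with the nut; x along the two wings, z up. 70 mm over the wings; each is an upright blade 6 mm thick, 20 mm high, from the hub (radius 10 mm) to 35 mm from the axis, with a 10 mm round bead at 30 mm. The point is at z 93 when home, up to 7 mm higher when undone.
- pot: White snap-lid pot, 62 mm across, 53 mm high, loose on the table in front of the box; origin at the centre of its underside. To be left alone.
- hygrometer: White digital hygrometer puck, 40 by 58 by 15 mm, loose on the table to the right of the box; origin at the centre of its underside. To be left alone.
- capped_bottle: Squat white bottle with a blue cap, 60 mm across, 64 mm high, loose on the table behind the box; origin at the centre of its underside. To be left alone.
There are look-alikes about, which are no part of the job. Of the things that look like the rearing_box, the larger one is meant.

How it is judged:
By the outcome, as a careful person would: the job done as asked, in the order asked, and still so for the second after the job is handed in, with the robot touching nothing.
It also fails if it takes over 67 s, if anything falls off the work surface, if the arm or the gripper's body presses on something with over 40 N, if the wrist force passes 120 N, or if a joint passes its speed limit or range.

## Working session

There is one attempt and no reset: what is moved stays moved. The work goes in short steps, each a Python script; the robot and the scene stay as the last script left them, time stands still between calls to the robot, and variables do not carry over. Pictures are saved under pics/ and viewed, at most 10 in all, crops included, and the job is handed in when it is done.

```bash
mkdir -p pics; python3 - <<'E'
from bench import env,capture,sensors
import cv2,numpy as np,pickle
d={}
for n in("scene","top"):
    c=capture(n);d[n]=c
    cv2.imwrite(f"pics/{n}0.png",cv2.cvtColor(c["pixels"],cv2.COLOR_RGB2BGR))
    print(n,c["fx"],c["cx"],c["cy"],c["position"],c["attitude"])
pickle.dump(d,open("c0.pkl","wb"))
o=sensors.get_obs();print(o["t"],o["position"],o["tool_rot"],o["width"])
E
```

```text
scene 399.05971470359566 288.4188837380066 211.66116658274254 [ 292.26437734 -721.12205158  566.77346518] [ 0.44489171 -0.10643785 -0.20395938  0.86553043]
top 470.9498133895122 289.1551540861368 202.024534714538 [ 496.05889887  -76.74734751 1027.96967292] [ 0.03033524 -0.04514302 -0.70156897  0.71052295]
0.1 [184.45763945 596.80755164 230.69794215] [ 1.49301163e-01  9.88791593e-01 -5.86854454e-04 -5.48955837e-05] 85.5720004684704
```

View pics/scene0.png

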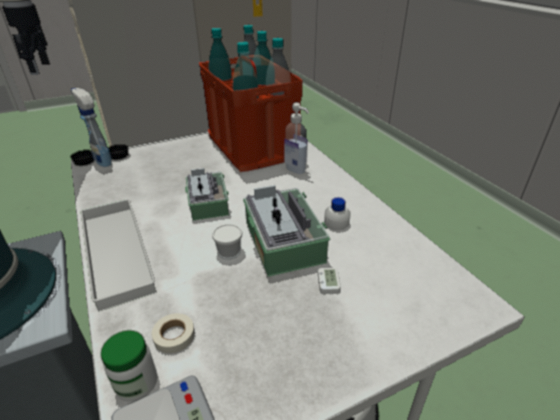

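View pics/top0.png

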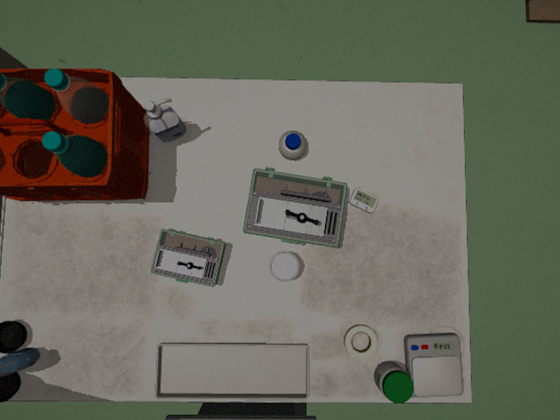

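In the top view there are two boxes. The larger is at about (297,208), with the pot at (286,266), the bottle at (292,144) and the hygrometer at (364,200). The smaller look-alike is at (188,258). The larger one fits the description, and I'll confirm it in a crop.

```bash
python3 - <<'E'
import pickle,cv2
c=pickle.load(open("c0.pkl","rb"))["top"]["pixels"][160:256,236:364]
cv2.imwrite("pics/crop.png",cv2.cvtColor(cv2.resize(c,None,fx=6,fy=6,interpolation=cv2.INTER_CUBIC),cv2.COLOR_RGB2BGR))
E
```

```text
(no output)
```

View pics/crop.png

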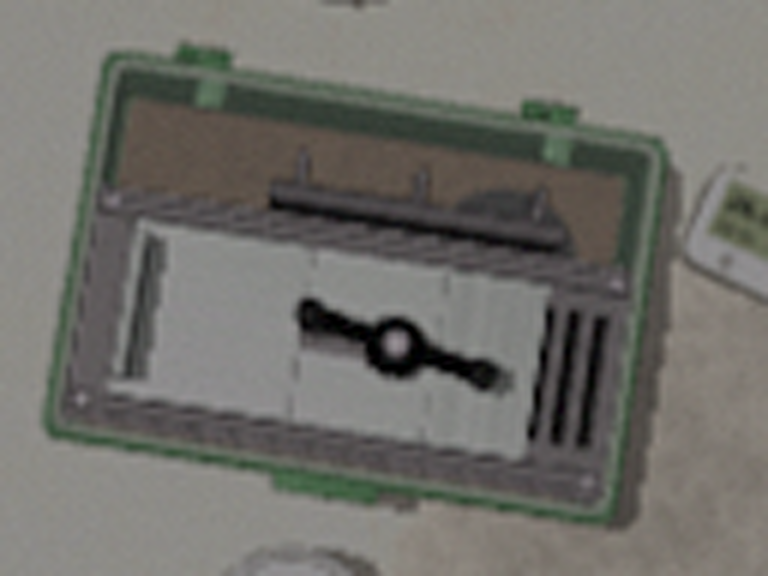

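The crop confirms the large box: vent slots at right, rail behind, tab at left (150,305), and nut hub at (397,343) with wing ends at (310,312) and (485,375). Next I fit the pose and check the crate near the arm's path.

```bash
cat > h.py <<'E'
import numpy as np
from scipy.spatial.transform import Rotation as R
from scipy.optimize import least_squares
def proj(c,P):
    p=R.from_quat(c["attitude"]).inv().apply(np.atleast_2d(P)-c["position"])
    return np.c_[c["cx"]+c["fx"]*p[:,0]/-p[:,2], c["cy"]-c["fy"]*p[:,1]/-p[:,2]]
def cloud(c):
    v,u=np.mgrid[:420,:560];d=c["depth"]
    p=np.stack([(u-c["cx"])/c["fx"]*d,-(v-c["cy"])/c["fy"]*d,-d],-1)
    return R.from_quat(c["attitude"]).apply(p.reshape(-1,3)).reshape(420,560,3)+c["position"]
def b2w(b,P):
    P=np.atleast_2d(np.asarray(P,float));co,s=np.cos(b[2]),np.sin(b[2])
    return np.c_[b[0]+co*P[:,0]-s*P[:,1],b[1]+s*P[:,0]+co*P[:,1],P[:,2]]
E
python3 - <<'E'
from h import *;import pickle
d=pickle.load(open("c0.pkl","rb"));c=d["top"]
uv=(np.array([[111,55],[664,143],[615,522],[48,435],[397,343]])+.5)/6-.5+[236,160]
P=[[73,98.5,71],[73,-98.5,71],[-73,-98.5,71],[-73,98.5,71],[-20,-15,108]]
f=least_squares(lambda b:(proj(c,b2w(b,P))-uv).ravel(),[480,-90,-.1])
b=f.x;print("box",b,f.fun.reshape(-1,2).round(1));np.save("box.npy",b)
# wing azimuth at mid heights
def az(th,z):
    a=np.pi/2+th;return proj(c,b2w(b,[[-20+30*np.cos(a),-15+30*np.sin(a),z],[-20-30*np.cos(a),-15-30*np.sin(a),z]]))
w=(np.array([[310,312],[485,375]])+.5)/6-.5+[236,160]
g=least_squares(lambda t:(az(t[0],108)-w).ravel(),[-.2]);print("theta mod pi",g.x,g.fun)
tw=(np.array([[150,305]])+.5)/6-.5+[236,160]
g=least_squares(lambda t:(proj(c,b2w(b,[[t[0],t[1],103]]))-tw).ravel(),[-20,80]);print("tab",g.x)
for n in d:
    W=cloud(d[n]);m=(d[n]["depth"]>0)&(W[...,2]>120)&(W[...,0]>0)&(W[...,0]<1000)&(abs(W[...,1])<800)
    if m.any(): print(n,np.percentile(W[m],[0.5,5,50,95,99.5],axis=0).round())
W=cloud(c)
for n,(u,v) in dict(pot=(286,266),bot=(292,144),hyg=(364,200)).items(): print(n,W[v,u].round(1))
E
```

```text
box [ 5.88030216e+02 -1.09258882e+02 -1.40331827e-01] [[-0.6 -3.6]
 [ 1.8 -3.6]
 [ 0.   3.6]
 [-1.6  3.3]
 [ 0.4  0. ]]
theta mod pi [-0.19304501] [ 0.51585725 -0.00687713  0.17011141 -0.13236451]
tab [-19.73531582  67.67430068]
scene [[157. 147. 122.]
 [194. 214. 138.]
 [575. 523. 272.]
 [824. 561. 391.]
 [919. 643. 411.]]
top [[601. 136. 122.]
 [607. 207. 138.]
 [712. 267. 219.]
 [799. 405. 320.]
 [805. 422. 337.]]
pot [468.6 -91.6  53.3]
bot [ 721.1 -100.9   65.3]
hyg [ 611.4 -259.7   16. ]
```

```bash
python3 - <<'E'
from h import *;import pickle
from bench import env,solver
d=pickle.load(open("c0.pkl","rb"));b=np.load("box.npy")
co,s=np.cos(b[2]),np.sin(b[2])
for n in d:
    W=cloud(d[n]).reshape(-1,3);ok=d[n]["depth"].ravel()>0
    q=W-[b[0],b[1],0];B=np.c_[co*q[:,0]+s*q[:,1],-s*q[:,0]+co*q[:,1],W[:,2]]
    for nm,lo,hi in(("tab",[-50,55,95],[15,95,115]),("rail",[15,-90,100],[45,60,120]),("nut",[-60,-55,90],[14,25,125])):
        m=ok&(B>lo).all(1)&(B<hi).all(1);print(n,nm,m.sum(),B[m].mean(0).round(1) if m.any() else"",B[m].min(0).round(1) if m.any() else "",B[m].max(0).round(1) if m.any() else "")
    m=ok&(W[:,0]>80)&(W[:,0]<330)&(W[:,1]>330)&(W[:,1]<520)&(W[:,2]>20);print("spray",m.sum(),W[m].max(0).round() if m.any() else "",W[m].min(0).round() if m.any() else "")
yaw=b[2]
for k in(0,1):
    q=(R.from_euler("z",yaw+k*np.pi)*R.from_quat([1,0,0,0])).as_quat()
    print(k,q.round(3),[None if (j:=solver.inverse_kinematics(p,q)) is None else np.round(j,2) for p in([184,597,420],[300,330,420],[440,-60,400],[588,-109,200])])
E
```

```text
scene tab 82 [-19.7  73.4  99.8] [-43.3  70.7  95.1] [  5.2  76.9 103.8]
scene rail 137 [ 22.3 -19.3 106.3] [ 19.1 -64.  100.2] [ 27.5  33.1 109.8]
scene nut 145 [-21.7 -20.3 102. ] [-29.6 -49.3  90.2] [-10.8  21.8 110.4]
spray 1296 [329. 520. 415.] [191. 415.  20.]
top tab 72 [-19.9  73.7 103.5] [-43.9  71.1  95.9] [  4.4  76.4 108.5]
top rail 201 [ 22.2 -15.5 109. ] [ 18.7 -63.9 100.5] [ 27.   33.7 114.3]
top nut 181 [-21.4 -14.8 104.6] [-30.9 -49.   90.3] [-11.2  18.  113. ]
spray 908 [330. 492. 116.] [189. 415.  20.]
0 [ 0.998 -0.07   0.     0.   ] [array([-2.03,  0.48,  1.08,  1.36, -0.42,  1.54, -2.69]), array([-1.37, -0.06,  0.44,  1.76,  0.03,  1.44, -2.64]), array([-0.81, -0.1 ,  0.82,  1.81,  0.07,  1.4 , -1.71]), array([-0.63,  0.64,  1.09,  1.74, -0.62,  1.15, -1.06])]
1 [0.07  0.998 0.    0.   ] [array([-1.3 ,  0.32, -0.03,  1.34,  0.01,  1.49,  0.1 ]), array([-1.  , -0.04,  0.09,  1.75,  0.  ,  1.44,  0.52]), array([-0.81, -0.1 ,  0.83,  1.81,  0.07,  1.4 ,  1.43]), array([-0.45,  0.5 ,  0.78,  1.74, -0.4 ,  1.07,  1.9 ])]
```

```bash
cat >> h.py <<'E'
b=np.load("box.npy")
Q=(R.from_euler("z",b[2]+np.pi)*R.from_quat([1,0,0,0])).as_quat()
W=lambda x,y,z:b2w(b,[x,y,z])[0]
def inbox(p):
    q=np.asarray(p)-[b[0],b[1],0];co,s=np.cos(b[2]),np.sin(b[2])
    return np.round([co*q[0]+s*q[1],-s*q[0]+co*q[1],q[2]],1)
E
python3 - <<'E'
from h import *
from bench import *
def st(m):
    o=sensors.get_obs();print(m,round(o["t"],1),inbox(o["position"]),o["force"].round(1) if hasattr(o["force"],"round") else o["force"],round(o["width"],1))
env.movel([184.5,597,400],max_speed=250)
j=solver.inverse_kinematics([300,330,400],Q);env.goto_joints(j);st("retract")
j=np.array(j);j[0]+=1.1;j[6]+=1.1;env.goto_joints(j);st("swing")
grab(20)
env.move_to(W(-20,112,180),Q);st("above");print(np.round(sensors.get_obs()["joint_positions"],2))
env.movel(W(-20,112,86),max_speed=120,guard=15);st("down")
r=env.movel(W(-20,60,86),max_speed=25,guard=10);st(("push",r))
E
```

```text
retract 2.0 [-347.2  395.6  399.8] [-0.3  0.3  0. ] 85.2
swing 3.7 [-155.   -29.3  399.9] [0.1 0.1 0.4] 85.6
above 5.6 [-19.6 111.2 181.3] [ 0.9  1.  -0. ] -0.3
[-0.05  0.4  -0.01  1.77  0.01  0.98  1.37]
down 6.6 [-19.6 112.   86.8] [ 1.  -0.2  0.5] 0.2
('push', True) 8.2 [-20.2  67.7  85.8] [0.5 2.6 1.3] -0.1
```

```bash
python3 - <<'E'
from h import *
from bench import *
import cv2
r=env.movel(W(-20,58,86),max_speed=15,guard=14);o=sensors.get_obs();print(r,inbox(o["position"]),np.round(o["force"],1))
env.movel(W(-20,85,86),max_speed=100);env.movel(W(-20,85,190),max_speed=200)
env.movel(W(-20,110,190),max_speed=200)
c=capture("top");cv2.imwrite("pics/top1.png",cv2.cvtColor(cv2.resize(c["pixels"][150:260,230:370],None,fx=5,fy=5,interpolation=cv2.INTER_CUBIC),cv2.COLOR_RGB2BGR))
P=cloud(c).reshape(-1,3);B=np.array([inbox(p) for p in P]);m=(B>[-50,30,95]).all(1)&(B<[15,75,112]).all(1);print(m.sum(),B[m].mean(0) if m.any() else "",B[m].min(0),B[m].max(0))
print(sensors.get_obs()["t"])
E
```

```text
True [-20.3  67.7  85.7] [0.7 2.6 1.8]
67 [-20.28208955  49.9358209  103.76119403] [-44.5  47.5  95.2] [  4.1  52.6 108.7]
9.8167
```

View pics/top1.png

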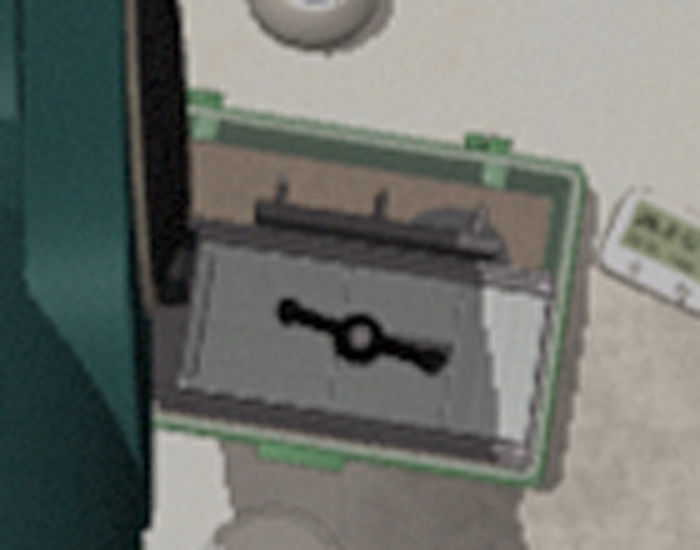

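The picture shows the tab about (200,325) shut against its stop (depth puts it at y 49.9), with the slots covered. The nut is unchanged: hub (360,335), wing ends (288,310) and (438,360). It is 0.19 rad past alignment, so it is about 9.23 rad undone, which takes three strokes.

```bash
cat > s.py <<'E'
from h import *
from bench import *
import cv2
Z=89
def rel(x,y,z=Z): return W(-20+x,-15+y,z)
def st(m):
    o=sensors.get_obs();print(m,round(o["t"],1),inbox(o["position"])-[-20,-15,0],np.round(o["force"],1))
def enter(x):
    env.movel(rel(x,-31,130),max_speed=200)
    r=env.movel(rel(x,-31),max_speed=100,guard=10);st(("enter",r));assert not r
def arc(t1,g=20):
    for t in np.arange(285,t1-1,-15):
        a=np.radians(t)
        if env.movel(rel(27*np.cos(a),31*np.sin(a)),max_speed=80,guard=g): st(("guard",t));return False
    st("arc end");return True
def leave():
    p=inbox(sensors.get_obs()["position"])-[-20,-15,0]
    env.movel(rel(p[0]-8,p[1]),max_speed=80);env.movel(rel(p[0]-8,p[1],130),max_speed=150)
E
python3 - <<'E'
from s import *
env.movel(rel(17,-31,190),max_speed=200)
enter(17)
if arc(90):
    a=np.radians(95)
    leave()
    env.movel(rel(-100,31,200),max_speed=200);c=capture("top");cv2.imwrite("pics/top2.png",cv2.cvtColor(cv2.resize(c["pixels"][150:260,230:370],None,fx=5,fy=5,interpolation=cv2.INTER_CUBIC),cv2.COLOR_RGB2BGR))
st("end")
E
```

```text
('enter', False) 11.8 [ 17.3 -31.   89.5] [0.1 0.6 0.4]
arc end 15.3 [ 0.1 31.  88.9] [ 0.2 -0.6 -0. ]
end 16.7 [-99.6  31.  199.1] [ 0.1 -0.3 -0.7]
```

View pics/top2.png

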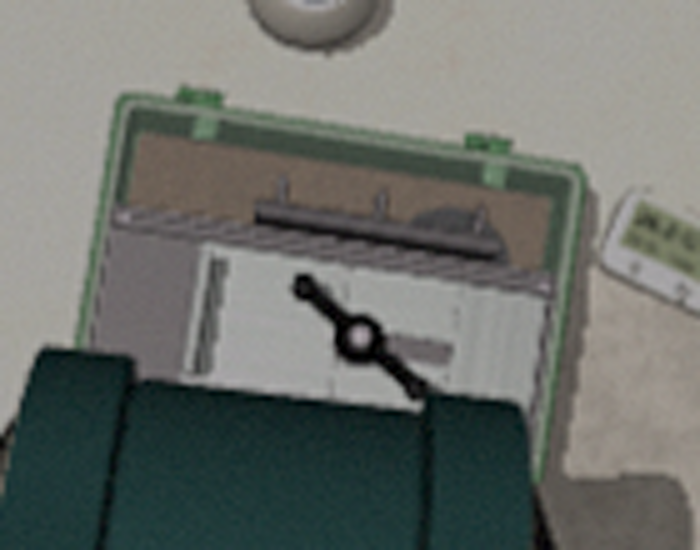

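The wings now run from (302,287) to (420,390), about 33° past box y, so stroke 1 turned the nut as planned (roughly 5.7 rad left). Now strokes 2 and 3, finishing with a guarded push to the stop.

```bash
python3 - <<'E'
from s import *
env.movel(rel(8,-31,200),max_speed=200)
enter(9)
if arc(90):
    leave(); env.movel(rel(9,31,130),max_speed=200); enter(9)
    if arc(150):
        r=env.movel(rel(-5,25),max_speed=25,guard=12);st(("home",r))
        r=env.movel(rel(-5,25),max_speed=15,guard=15);st(("again",r))
        leave()
        env.movel(rel(-100,31,220),max_speed=200)
        c=capture("top");cv2.imwrite("pics/top3.png",cv2.cvtColor(cv2.resize(c["pixels"][150:260,230:370],None,fx=5,fy=5,interpolation=cv2.INTER_CUBIC),cv2.COLOR_RGB2BGR))
        P=cloud(c).reshape(-1,3);B=np.array([inbox(p) for p in P])
        m=(B>[-50,30,95]).all(1)&(B<[15,75,112]).all(1);print("tab",B[m].mean(0))
        m=(B>[-58,-55,88]).all(1)&(B<[14,25,125]).all(1);print("nut",np.median(B[m],0),np.percentile(B[m],95,axis=0))
st("end")
E
```

```text
('enter', False) 18.6 [  9.3 -31.   89.6] [-0.8  0.4 -0. ]
arc end 22.1 [ 0.1 31.  88.9] [ 1.   0.1 -0.9]
('enter', False) 24.0 [  9.1 -30.7  89.1] [0.6 0.7 0.8]
arc end 26.5 [-23.3  15.9  89. ] [ 0.2 -0.8  1.2]
('home', True) 27.1 [-13.4  20.7  88. ] [-3.5 -0.6  1.2]
('again', True) 27.4 [-13.5  20.9  87.3] [-2.4  0.2  2.3]
tab [-18.82857143  49.91746032 103.76984127]
nut [-21.3 -14.9 102.7] [-15.82  15.41 106.37]
end 28.9 [-99.8  30.9 218.9] [0.4 0.6 0.9]
```

View pics/top3.png

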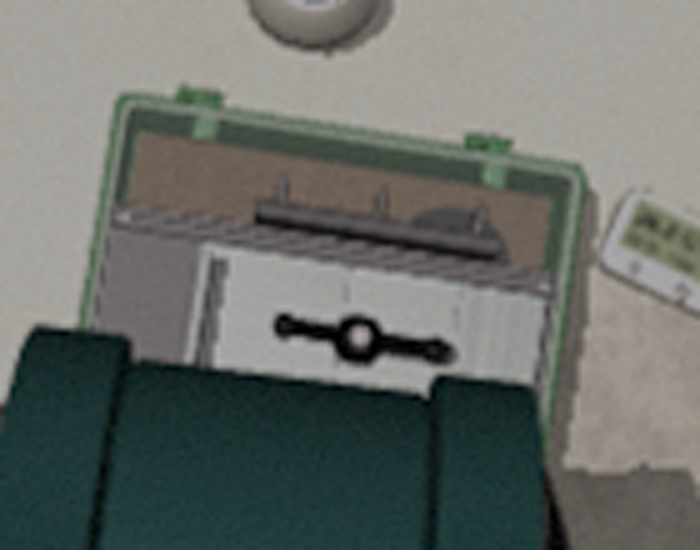

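The wings lie along box y, from (285,325) to (440,350). The nut hit its hard stop twice at the same place, the wing tops sit at z 103 as expected when home, and the tab is still at y 49.9. The gripper is clear, so I'm handing in.

```bash
python3 -c "
from bench import *
env.sleep(0.3);print(ticket.sign_off())"
```

```text
the job is handed in; nothing more can be done
None
```

The job is handed in: the shutter is fully shut against its stop, the wing nut is done up to its hard stop in three push strokes (about 29 s in all), and the arm finished clear, with the pot, hygrometer and bottle not touched.

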